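# Flip shut the row of sample pots

## Robot

A 6-joint arm with a two-finger parallel gripper is mounted at the origin on the work surface. World frame = base frame: x ahead of the robot, y to its left, z up, the work surface at z = 0. Lengths are in m, angles in rad, forces in N, time in s.
With the tool pointing down it reaches from about 0.375 to 0.925 m from the base axis. Payload 5.7 kg.
Tool frame: the origin (TCP) lies midway between the tips of the shut fingers; the grasp point (between the pads) lies 19 mm behind it; z points along the fingers, x is the direction in which the jaws open and shut, and the axes are right-handed (so a half turn about z gives the same grasp; the last joint's range is limited). The gripper opens to 88 mm and grips with 3 to 60 N. Pads are 20 mm wide; open, the fingers measure 115 mm over their backs; the gripper's body (75 mm by 178 mm) begins 61 mm behind the grasp point.
Start: joints at [1.183, 0.359, 1.51, -0, 1.272, -0.115], TCP at [0.162, 0.578, 0.223] pointing down, gripper open.
Joint ranges: [-2.97, 2.97], [-1.01, 2.36], [0.21, 2.38], [-0.96, 4.11], [0.2, 2.71], [-2.98, 2.98]. Speed limits (rad/s): [2.39, 2.39, 3.14, 3.14, 3.14, 3.14].

## Interface

Orientations are given as a unit quaternion [x, y, z, w].
In Python, from bench import move_ptp, servo_line, goto_joints, move_gripper, sleep, inverse_kinematics, capture, PlanningError, close_job, spot_in, silhouettes, current_clock, current_joint_pos, current_qvel, current_joint_torque, current_position, current_orientation, current_force, current_torque, current_finger_gap gives the robot as it stands. Calls block until the motion is done:
- move_ptp(position, orientation): joint-space move of the TCP to a pose.
- servo_line(position, orientation=None, rate=0.15, contact_N=None): straight line of the TCP; orientation=None keeps the orientation; rate is the mean speed in m/s. With contact_N (N) it stops when the force on the tool has changed by that much, and returns True; else False.
- goto_joints(angles): joint-space move.
- move_gripper(opening): finger opening in m; the grip force is fixed at half the most; returns when the fingers have stopped.
- sleep(seconds).
- inverse_kinematics(position, orientation): joint angles nearest the present ones, or None.
- capture(name): name is "scene" or "top" or "wrist"; returns a dict with "image" (384x512x3 uint8, blue, green, red), "range_z" (384x512 float32, m along the optical axis (not along the pixel's ray), 0 where there is no reading), "intrinsics" (3x3 intrinsics, pixels), "k1" (the pictures are not rectified: a ray, as slopes to the right and down, at radius r is drawn at 1 + k1 r^2 times it, then the intrinsics apply), "R" (3x3) and "t" (3): a world point X has camera coordinates R X + t. Camera axes: x right, y down, z forward; pixel columns grow to the right and rows downward; lengths in m; the calibration is good to about 2 mm. A picture is of the moment at which its call begins.
A pose or a line that the arm cannot do raises PlanningError and nothing moves.
- close_job(): hands the job in, once; it reports no verdict.
Trained networks look in the newest picture that a camera, given by its name, has taken for a name from the list of things; names that differ only in an ending like _2 or _b are one class to them, and where a whole thing is asked for, a point or a joint stands for the part that bears it (a point fixed in the world has none). Each returns a list of dicts, best first, with "conf" (0 to 1); they miss things now and then, are a little off and sometimes report something else, mostly with a low value. They report only what shows in the picture. A call takes as long as a camera call.
- spot_in(camera, query): "xy" ([column, row] in pixels, amid what is visible of it).
- silhouettes(camera, query): "region" (384x512 bool, what is visible of it) and "xy" ([column, row] in pixels, amid what is visible of it).
Readings, each from a call of its own:
- current_clock(): time.
- current_joint_pos(): joint angles.
- current_qvel(): joint speeds.
- current_joint_torque(): joint torques, N m.
- current_position(): TCP position.
- current_orientation(): TCP orientation.
- current_force(): force on the tool from outside, world axes, zero at the start.
- current_torque(): the same for the moment, N m.
- current_finger_gap(): finger opening in m.
Only numpy, scipy, OpenCV 4.12 (cv2) and the standard library are available. Lean on these libraries where they do the work, as an engineer would, in place of code of your own. Each camera call takes 0.05 s, during which the arm holds its last target.

## Task

Shut the five green flip lids on the curved rack by running your fingertips lightly along the top of the row, from the blue end to the grey end, so that the lids go down one after another in that order and all lie flat. Only touch the lids, gently: do not lift the rack or push it out of place. Leave the amber pot with its orange lid open, and do not disturb it or the other glassware and bottles around the rack.

Things in the scene. Friction and masses are not known exactly. Their poses are not given: they have to be found in the camera images.
- rack: Loose grey metal rack, 0.8 kg, a band 54 mm wide, 22 mm high, about 335 mm long, curved in plan, with five clear pots in a row. Blue end block at -y, grey one at +y (30 mm long, 30 mm high). Origin: on the bench under the third pot; z up. Pot axes lie on an arc of radius 300 mm about the point x = -300 mm, y = 0, at 0.187 rad (56 mm) steps.
- top1 (a point): The first pot counted from the blue end: the point on the pot's axis at the height of the upper face of its lid when shut, 57 mm above the bench. Pots are 36 mm in diameter, rims 51 mm above the bench, 56 mm from one to the next along the arc.
- top2 (a point): The second pot counted from the blue end: the point on the pot's axis at the height of the upper face of its lid when shut, 57 mm above the bench. Pots are 36 mm in diameter, rims 51 mm above the bench, 56 mm from one to the next along the arc.
- top3 (a point): The third pot counted from the blue end: the point on the pot's axis at the height of the upper face of its lid when shut, 57 mm above the bench. Pots are 36 mm in diameter, rims 51 mm above the bench, 56 mm from one to the next along the arc.
- top4 (a point): The fourth pot counted from the blue end: the point on the pot's axis at the height of the upper face of its lid when shut, 57 mm above the bench. Pots are 36 mm in diameter, rims 51 mm above the bench, 56 mm from one to the next along the arc.
- top5 (a point): The fifth pot counted from the blue end: the point on the pot's axis at the height of the upper face of its lid when shut, 57 mm above the bench. Pots are 36 mm in diameter, rims 51 mm above the bench, 56 mm from one to the next along the arc.
- lid1 (a joint): Green flip lid of pot 1, rad: 0 = shut flat, 1.57 = upright, 1.95 = stop. Hinge across the row, 21 mm before the pot's axis on the blue-end side, 52 mm above the bench; disc 37 mm wide, 4 mm thick, its lip ends 47 mm from the hinge (99 mm above the bench when upright). Tips towards the grey end to shut. Stiff hinge (0.006 N m): stays where left, does not fall shut by itself.
- lid2 (a joint): Green flip lid of pot 2, rad: 0 = shut flat, 1.57 = upright, 1.95 = stop. Hinge across the row, 21 mm before the pot's axis on the blue-end side, 52 mm above the bench; disc 37 mm wide, 4 mm thick, its lip ends 47 mm from the hinge (99 mm above the bench when upright). Tips towards the grey end to shut. Stiff hinge (0.006 N m): stays where left, does not fall shut by itself.
- lid3 (a joint): Green flip lid of pot 3, rad: 0 = shut flat, 1.57 = upright, 1.95 = stop. Hinge across the row, 21 mm before the pot's axis on the blue-end side, 52 mm above the bench; disc 37 mm wide, 4 mm thick, its lip ends 47 mm from the hinge (99 mm above the bench when upright). Tips towards the grey end to shut. Stiff hinge (0.006 N m): stays where left, does not fall shut by itself.
- lid4 (a joint): Green flip lid of pot 4, rad: 0 = shut flat, 1.57 = upright, 1.95 = stop. Hinge across the row, 21 mm before the pot's axis on the blue-end side, 52 mm above the bench; disc 37 mm wide, 4 mm thick, its lip ends 47 mm from the hinge (99 mm above the bench when upright). Tips towards the grey end to shut. Stiff hinge (0.006 N m): stays where left, does not fall shut by itself.
- lid5 (a joint): Green flip lid of pot 5, rad: 0 = shut flat, 1.57 = upright, 1.95 = stop. Hinge across the row, 21 mm before the pot's axis on the blue-end side, 52 mm above the bench; disc 37 mm wide, 4 mm thick, its lip ends 47 mm from the hinge (99 mm above the bench when upright). Tips towards the grey end to shut. Stiff hinge (0.006 N m): stays where left, does not fall shut by itself.
- spare: Loose amber glass pot, 44 mm in diameter at its black foot and 51 mm high, with an orange flip lid standing open (up to about 100 mm high). Origin: centre of its underside. Still to be filled: to be left alone.
- spare_lid (a joint): Orange lid of the amber pot, angle in rad: 0 = shut, 1.57 = upright. To stay open.
- beaker: Loose empty glass beaker, 56 mm in diameter, 65 mm high. Origin: centre of its underside. Bystander.
- dropper: Loose small amber dropper bottle with black cap, 30 mm in diameter, 75 mm high. Origin: centre of its underside. Bystander.
- reagent: Loose white reagent bottle with blue cap, 64 mm in diameter, 150 mm high. Origin: centre of its underside. Bystander.

How it is judged:
By the outcome, as a careful person would: the job done as asked, in the order asked, and still so for the second after the job is handed in, with the robot touching nothing.
It also fails if it takes over 42 s, if anything falls off the work surface, if the arm or the gripper's body presses on something with over 40 N, if the wrist force passes 120 N, or if a joint passes its speed limit or range.

## Working session

There is one attempt and no reset: what is moved stays moved. The work goes in short steps, each a Python script; the robot and the scene stay as the last script left them, time stands still between calls to the robot, and variables do not carry over. Pictures are saved under pics/ and viewed, and the job is handed in when it is done.

```bash
mkdir -p pics; ls; python3 - <<'E'
from bench import *
import cv2,pickle
d={}
for n in ["scene","top","wrist"]:
    c=capture(n); cv2.imwrite(f"pics/a_{n}.png",c["image"]); d[n]=c
    print(n,c["intrinsics"].tolist(),c["k1"],c["R"].round(3).tolist(),c["t"].round(3).tolist())
pickle.dump(d,open("a.pkl","wb"))
print(current_clock(),current_position(),current_orientation(),current_finger_gap())
E
```

```text
pics
scene [[361.49288460114155, 0.0, 249.73704023999488], [0.0, 361.49288460114155, 190.1669049843036], [0.0, 0.0, 1.0]] -0.03178678156591353 [[-0.086, 0.996, -0.013], [0.694, 0.05, -0.718], [-0.714, -0.071, -0.696]] [0.03, -0.371, 1.097]
top [[452.84533473406555, 0.0, 260.126704376399], [0.0, 452.84533473406555, 186.86559909539676], [0.0, 0.0, 1.0]] -0.07080220975131686 [[-0.005, -1.0, -0.003], [-0.994, 0.005, -0.111], [0.111, 0.002, -0.994]] [0.02, 0.596, 0.757]
wrist [[278.6142887381901, 0.0, 256.62520181302807], [0.0, 278.6142887381901, 189.73106658157812], [0.0, 0.0, 1.0]] 0.013386122191671882 [[0.27, 0.963, -0.001], [0.925, -0.259, 0.278], [0.268, -0.076, -0.96]] [-0.6, -0.034, 0.391]
0.15 [0.16149467 0.57733461 0.22202149] [ 7.96685523e-01  6.04393672e-01 -5.77921906e-04  3.63196476e-04] 0.08773347121697887
```

View pics/a_scene.png

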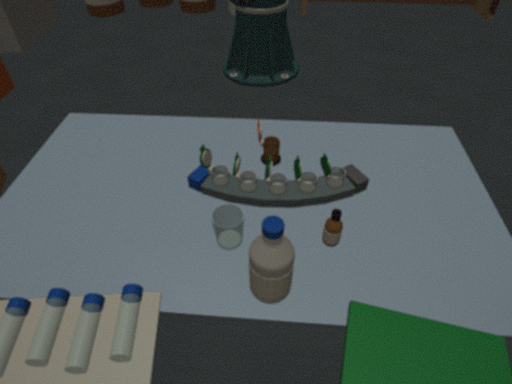

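View pics/a_top.png

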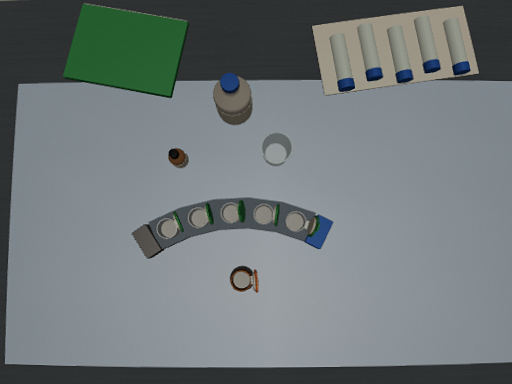

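```bash
cat > h.py <<'E'
import numpy as np,cv2
def cloud(c):
    K=c["intrinsics"];h,w=c["range_z"].shape
    u,v=np.meshgrid(np.arange(w),np.arange(h))
    xd=(u-K[0,2])/K[0,0]; yd=(v-K[1,2])/K[1,1]
    x,y=xd.copy(),yd.copy()
    for _ in range(8):
        s=1+c["k1"]*(x*x+y*y); x=xd/s;y=yd/s
    z=c["range_z"]; P=np.stack([x*z,y*z,z],-1)
    return (P-c["t"])@c["R"], z>0
def proj(c,X):
    p=np.atleast_2d(X)@c["R"].T+c["t"]; a=p[:,:2]/p[:,2:]
    a=a*(1+c["k1"]*(a**2).sum(1,keepdims=True)); K=c["intrinsics"]
    return a*[K[0,0],K[1,1]]+[K[0,2],K[1,2]]
E
python3 - <<'E'
from bench import *
from h import *
import pickle
d=pickle.load(open("a.pkl","rb"))
for n in ["top","scene"]:
    c=capture(n); d[n]=c
    P,ok=cloud(c)
    bg=ok&(abs(P[...,2])<.01)&(P[...,0]>.4)&(P[...,0]<.6)
    print(n,"bench z",np.median(P[...,2][bg]))
    for q in ["rack","lid1","spare","beaker","dropper","reagent"]:
        for s in silhouettes(n,q)[:6]:
            m=s["region"]; mm=m&ok; p=P[mm]
            print(n,q,round(s["conf"],2),np.round(s["xy"],1),m.sum(),np.median(p,0).round(3),p[:,2].max().round(3), p.min(0).round(3),p.max(0).round(3))
            if q=="rack" and s["conf"]>.5: d[n+"_rack"]=m
pickle.dump(d,open("a.pkl","wb"))
print(current_clock())
E
```

```text
top bench z 0.0015162044062652282
top rack 0.57 [233.  219.7] 6023 [0.535 0.068 0.026] 0.103 [ 0.474 -0.106 -0.001] [0.581 0.24  0.103]
top lid1 0.74 [242.  210.5] 183 [0.55  0.048 0.081] 0.101 [0.535 0.042 0.021] [0.569 0.058 0.101]
top lid1 0.63 [314.3 226.1] 199 [ 0.527 -0.069  0.084] 0.1 [ 0.51  -0.086  0.031] [ 0.544 -0.06   0.1  ]
top lid1 0.55 [209.2 212.9] 140 [0.548 0.1   0.085] 0.101 [0.532 0.095 0.021] [0.565 0.116 0.101]
top lid1 0.53 [274.7 213.9] 112 [ 0.543 -0.008  0.086] 0.103 [ 0.528 -0.014  0.021] [ 0.562 -0.003  0.103]
top lid1 0.41 [175.2 220.3] 91 [0.535 0.151 0.087] 0.101 [0.521 0.144 0.021] [0.551 0.171 0.101]
top spare 0.92 [245.3 280.8] 536 [0.44  0.046 0.028] 0.102 [ 0.421  0.023 -0.001] [0.456 0.069 0.102]
top spare 0.22 [234.6 223.2] 6206 [0.535 0.068 0.026] 0.103 [ 0.474 -0.104 -0.001] [0.581 0.241 0.103]
top beaker 0.9 [278.6 146.6] 895 [ 0.668 -0.012  0.026] 0.069 [ 0.633 -0.044 -0.001] [0.695 0.017 0.069]
top dropper 0.67 [179.4 155.6] 304 [0.645 0.157 0.051] 0.08 [ 0.635  0.147 -0.   ] [0.67  0.174 0.08 ]
top reagent 0.95 [230.5  99.1] 1602 [0.731 0.0
[... 774 characters left out ...]
38] 0.098 [ 0.294  0.014 -0.002] [0.546 0.073 0.098]
scene spare 0.59 [266.5 168.1] 119 [0.558 0.051 0.08 ] 0.099 [ 0.467  0.041 -0.001] [0.57  0.057 0.099]
scene beaker 0.87 [227.1 223.2] 1306 [ 0.666 -0.009  0.043] 0.066 [ 0.594 -0.053 -0.001] [0.687 0.018 0.066]
scene beaker 0.67 [272.2 184.1] 6282 [0.547 0.066 0.025] 0.099 [ 0.397 -0.111 -0.002] [0.58  0.244 0.099]
scene dropper 0.8 [333.  228.7] 545 [0.658 0.162 0.043] 0.076 [ 0.643  0.149 -0.   ] [0.666 0.178 0.076]
scene dropper 0.63 [206.4 157.7] 248 [ 0.529 -0.068  0.075] 0.097 [ 0.397 -0.109 -0.001] [ 0.544 -0.058  0.097]
scene reagent 0.68 [271.  259.7] 3127 [0.764 0.065 0.095] 0.151 [ 0.6    0.034 -0.002] [0.778 0.101 0.151]
0.85
```

```bash
python3 -c "
import cv2
i=cv2.imread('pics/a_top.png')[180:310,120:345];cv2.imwrite('pics/b.png',cv2.convertScaleAbs(cv2.resize(i,None,fx=3.5,fy=3.5,interpolation=2),alpha=1.5))
i=cv2.imread('pics/a_scene.png')[110:215,175:380];cv2.imwrite('pics/c.png',cv2.convertScaleAbs(cv2.resize(i,None,fx=3.9,fy=3.9,interpolation=2),alpha=1.5))"
```

```text
(no output)
```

View pics/b.png

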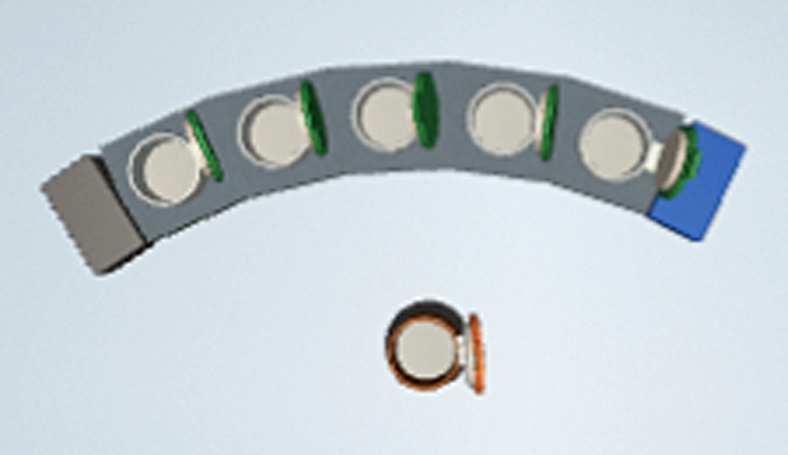

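View pics/c.png

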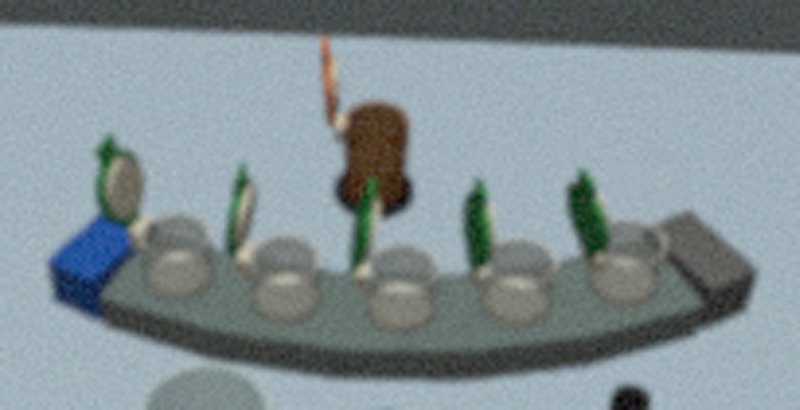

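```bash
cat > fit.py <<'E'
from h import *
from scipy.optimize import least_squares
import pickle
d=pickle.load(open("a.pkl","rb"))
res={}
for n in ["top","scene"]:
    c=d[n];P,ok=cloud(c)
    zb={"top":.0015,"scene":0}[n]
    Z=P[...,2]-zb
    roi=ok&(P[...,0]>.45)&(P[...,0]<.60)&(P[...,1]>-.13)&(P[...,1]<.26)
    m=roi&(Z>.017)&(Z<.034)
    I=c["image"].astype(int)
    blue=m&(I[...,0]-I[...,2]>60)&(Z>.025)
    grey=m&(Z>.026)&(P[...,1]>.17)
    band=m&(Z<.027)
    b=np.median(P[blue],0);g=np.median(P[grey],0)
    print(n,"blue",P[blue].mean(0).round(4),blue.sum(),"grey",P[grey].mean(0).round(4),grey.sum(),"bandz",np.median(Z[band]).round(4))
    Q=P[band][:,:2]
    # centre fit: r limits by binned percentiles
    cx=np.array([.25,.066])
    def edges(cc):
        v=Q-cc;r=np.hypot(*v.T);a=np.arctan2(v[:,1],v[:,0])
        out=[]
        for lo in np.arange(-.45,.45,.05):
            s=(a>lo)&(a<lo+.05)
            if s.sum()>15: out.append((lo+.025,*np.percentile(r[s],[2,98])))
        return np.array(out)
    f=lambda cc:(lambda e:np.clip(np.concatenate([e[:,1]-.274,e[:,2]-.326]),-.008,.008))(edges(cc))
    best=None
    from scipy.optimize import minimize
    r=minimize(lambda p:(f(p)**2).mean(),cx,method="Nelder-Mead",options=dict(initial_simplex=cx+np.array([[0,0],[.02,0],[0,.02]])))
    cc=r.x;e=edges(cc);print("centre",cc.round(4),"rms",r.fun**.5); print((e*1000).round(0).astype(int).tolist())
    va=[np.arctan2(*(P[k].mean(0)[:2]-cc)[::-1]) for k in (blue,grey)]
    print("angles",va,"yaw",np.mean(va),"half",(va[1]-va[0])/2, "r",[np.hypot(*(P[k].mean(0)[:2]-cc)) for k in (blue,grey)])
    yaw=np.mean(va); print("origin",cc+.3*np.array([np.cos(yaw),np.sin(yaw)]))
    res[n]=(cc,yaw)
    # rims
    img=cv2.convertScaleAbs(cv2.resize(c["image"],None,fx=1,fy=1),alpha=1.5)
    for i in range(5):
        a=yaw+(i-2)*.187; t=np.linspace(0,2*np.pi,40)
        o=cc+.3*np.array([np.cos(a),np.sin(a)])
        ring=np.stack([o[0]+.018*np.cos(t),o[1]+.018*np.sin(t),0*t+.051+zb],1)
        for p in proj(c,ring): img[tuple(np.round(p[::-1]).astype(int))]=(0,0,255)
    for rr in (.273,.327):
        t=np.linspace(-.5,.5,150)+yaw
        for p in proj(c,np.stack([cc[0]+rr*np.cos(t),cc[1]+rr*np.sin(t),0*t+.022+zb],1)): img[tuple(np.round(p[::-1]).astype(int))]=(0,255,255)
    y,x=(180,120) if n=="top" else (110,175)
    cv2.imwrite(f"pics/f_{n}.png",cv2.resize(img[y:y+120,x:x+225],None,fx=3.5,fy=3.5,interpolation=0))
E
python3 fit.py
```

```text
top blue [ 0.5154 -0.0861  0.0306] 372 grey [0.5052 0.2121 0.0304] 610 bandz 0.0219
centre [0.2519 0.052 ] rms 0.00055443782804969
[[-425, 273, 327], [-375, 274, 326], [-325, 274, 326], [-275, 274, 326], [-225, 274, 327], [-175, 274, 326], [-125, 274, 326], [-75, 274, 326], [-25, 274, 327], [25, 273, 326], [75, 274, 326], [125, 275, 326], [175, 274, 327], [225, 274, 326], [275, 273, 326], [325, 274, 327], [375, 274, 327], [425, 274, 326]]
angles [np.float64(-0.4829474993547781), np.float64(0.5637978274198497)] yaw 0.04042516403253582 half 0.5233726633873139 r [np.float64(0.2974808655265641), np.float64(0.2996096393133173)]
origin [0.5516818  0.06413853]
scene blue [ 0.5253 -0.0855  0.0292] 173 grey [0.5094 0.2125 0.0294] 353 bandz 0.0213
centre [0.2533 0.0579] rms 0.004509083358277614
[[-425, 292, 327], [-375, 284, 327], [-325, 274, 327], [-275, 274, 327], [-225, 289, 326], [-175, 284, 326], [-125, 275, 326], [-75, 198, 326], [-25, 199, 325], [25, 198, 325], [75, 283, 325], [125, 272, 326], [175, 275, 325], [225, 282, 325], [275, 286, 324], [325, 274, 325], [375, 271, 324], [425, 282, 324]]
angles [np.float64(-0.48521414255549766), np.float64(0.5432282458451081)] yaw 0.029007051644805215 half 0.5142211942003029 r [np.float64(0.30740430177869105), np.float64(0.2991326556129608)]
origin [0.55321275 0.06659952]
```

View pics/f_top.png

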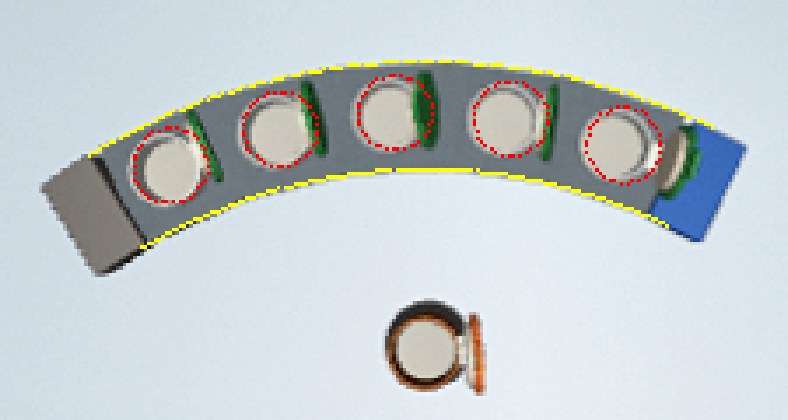

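```bash
python3 - <<'E'
from h import *
import pickle
d=pickle.load(open("a.pkl","rb"))
c=d["top"];P,ok=cloud(c);Z=P[...,2]-.0015
cc=np.array([.2519,.052]);v=P[...,:2]-cc;r=np.hypot(v[...,0],v[...,1]);a=np.arctan2(v[...,1],v[...,0])
m=ok&(abs(r-.3)<.03)&(abs(a)<.7)
# block extents
for lo,hi in((.026,.034),(.02,.024)):
    s=m&(Z>lo)&(Z<hi); print(lo,np.percentile(a[s],[0,1,2,98,99,100]).round(3))
I=c["image"].astype(int);bl=m&(I[...,0]-I[...,2]>60)&(Z>.026);print("blue",np.percentile(a[bl],[0,2,98,100]).round(3))
gr=m&(Z>.026)&(Z<.034)&(a>.45);print("grey",np.percentile(a[gr],[0,2,98,100]).round(3))
# rims
s=m&(Z>.046)&(Z<.055);print(s.sum())
# lids: green tops
for i in range(5):
    yaw=.045;a0=yaw+(i-2)*.187-.021/.3
    s=ok&(Z>.058)&(abs(a-a0)<.09)&(abs(r-.3)<.028)
    for h0,h1 in((.058,.07),(.07,.082),(.082,.094),(.094,.105)):
        k=s&(Z>h0)&(Z<h1); 
        if k.sum(): print(i+1,h0,k.sum(),"tang rel hinge mm",((np.percentile(a[k],[2,50,98])-a0)*300).round(1),"r",r[k].mean().round(3))
    print("zmax",Z[s].max())
E
```

```text
0.026 [-0.523 -0.517 -0.515  0.625  0.628  0.634]
0.02 [-0.489 -0.41  -0.401  0.518  0.525  0.617]
blue [-0.523 -0.52  -0.428 -0.418]
grey [0.45  0.461 0.629 0.634]
468
1 0.058 32 tang rel hinge mm [-3.9  0.7  2.1] r 0.301
1 0.07 66 tang rel hinge mm [-9.5 -2.2  0.3] r 0.3
1 0.082 83 tang rel hinge mm [-10.8  -7.   -2.6] r 0.301
1 0.094 17 tang rel hinge mm [-13.  -11.2  -9.3] r 0.301
zmax 0.09865053371542974
2 0.058 6 tang rel hinge mm [-2.7 -1.8 -0.9] r 0.302
2 0.07 30 tang rel hinge mm [-2.4  0.6  6.4] r 0.298
2 0.082 52 tang rel hinge mm [-0.4  3.8  7. ] r 0.3
2 0.094 18 tang rel hinge mm [0.8 2.7 4.1] r 0.3
zmax 0.10173001890585553
3 0.058 27 tang rel hinge mm [-2.2 -0.6  1.3] r 0.3
3 0.07 52 tang rel hinge mm [0.4 2.1 8.7] r 0.3
3 0.082 59 tang rel hinge mm [ 3.3  5.1 10.1] r 0.3
3 0.094 18 tang rel hinge mm [6.1 7.  7.8] r 0.3
zmax 0.09954511933313508
4 0.058 16 tang rel hinge mm [-3.5 -2.7 -1.2] r 0.3
4 0.07 38 tang rel hinge mm [-3.5 -1.3  4.8] r 0.299
4 0.082 50 tang rel hinge mm [-2.2  0.7  5.1] r 0.3
4 0.094 19 tang rel hinge mm [-1.4  0.4  2.1] r 0.301
zmax 0.09992468227470215
5 0.058 4 tang rel hinge mm [-4.8 -4.4 -3.4] r 0.297
5 0.07 24 tang rel hinge mm [-6.9 -3.2  1.6] r 0.299
5 0.082 55 tang rel hinge mm [-7.7 -3.1  0.2] r 0.3
5 0.094 16 tang rel hinge mm [-8.3 -6.6 -5.1] r 0.301
zmax 0.09958470547918008
```

```bash
cat > mv.py <<'E'
from bench import *
import numpy as np
from scipy.spatial.transform import Rotation as Ro
CC=np.array([.2519,.052]);YAW=.054;SG=1
def pose(i,s,z,front=True):
    # front edge at s (m) past hinge i
    a=YAW+(i-3)*.187+(s-.021-(.010 if front else 0))/.3
    x=SG*np.array([np.cos(a),np.sin(a),0]);zz=np.array([0,0,-1.])
    R=np.stack([x,np.cross(zz,x),zz],1)
    p=np.r_[CC+.3*np.array([np.cos(a),np.sin(a)]),z]
    return p,Ro.from_matrix(R).as_quat()
E
python3 - <<'E'
import mv
from mv import *
for sg in (1,-1):
    mv.SG=sg
    for i in (1,5):
        for z in (.15,.057):
            q=inverse_kinematics(*pose(i,-.024,z)); print(sg,i,z,None if q is None else np.round(q,2))
print(current_clock())
E
```

```text
1 1 0.15 [-0.31  0.33  1.76 -0.    1.05  0.19]
1 1 0.057 [-0.31  0.46  1.85 -0.    0.83  0.19]
1 5 0.15 [ 0.1   0.37  1.69 -0.    1.08 -0.14]
1 5 0.057 [ 0.1   0.5   1.77 -0.    0.87 -0.14]
-1 1 0.15 [-0.31  0.33  1.76 -0.    1.05 -2.95]
-1 1 0.057 [-0.31  0.46  1.85 -0.    0.83 -2.95]
-1 5 0.15 None
-1 5 0.057 None
0.85
```

```bash
cat >> mv.py <<'E'
def lid(i):
    for s,z in ((-.019,.084),(-.004,.084),(.008,.084),(.020,.077),(.030,.068),(.035,.0615)):
        servo_line(*pose(i,s,z),rate=.06)
    f0=current_force()
    hit=servo_line(*pose(i,.035,.054),rate=.012,contact_N=1.5)
    print(i,"hit",hit,"z",current_position()[2].round(4),"F",(current_force()-f0).round(2),"t",current_clock())
E
python3 - <<'E'
from mv import *
import cv2
move_gripper(0.0)
move_ptp(*pose(1,-.026,.15)); print(current_clock(),current_position())
servo_line(*pose(1,-.026,.084),rate=.1)
print(current_force(),current_finger_gap())
lid(1)
cv2.imwrite("pics/g.png",cv2.convertScaleAbs(capture("scene")["image"][90:235,150:400],alpha=1.5))
cv2.imwrite("pics/gt.png",cv2.convertScaleAbs(capture("wrist")["image"],alpha=1.5))
E
python3 -c "
import cv2;i=cv2.imread('pics/g.png');cv2.imwrite('pics/g3.png',cv2.resize(i,None,fx=3,fy=3))"
```

```text
4.8833 [ 0.51391391 -0.09377552  0.1500666 ]
[-0.29944293  0.43443856  0.13096886] 0.0006190055427817979
1 hit True z 0.0573 F [-0.7  -0.48  4.66] t 8.1917
```

View pics/g3.png

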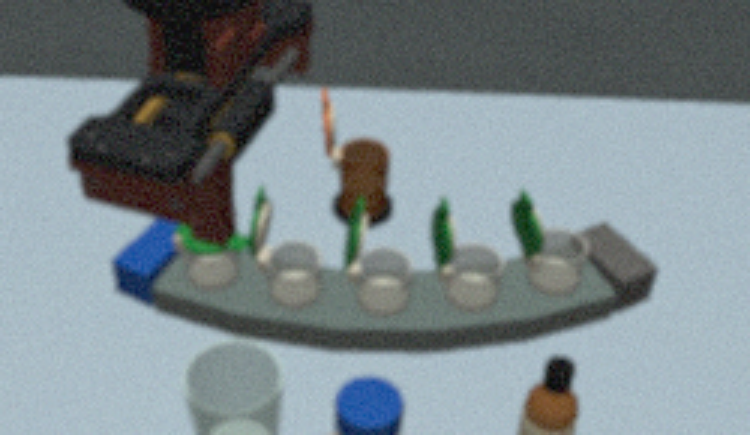

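View pics/gt.png

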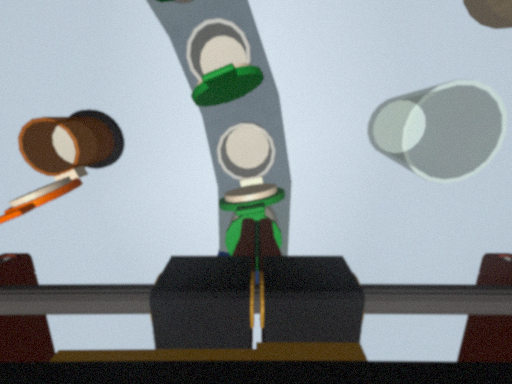

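Lid 1 lies flat under the closed fingers. Contact came at z = 57.3 mm, against 57 mm expected, and lid 2 is still upright just ahead. I'll continue with a softer touch.

```bash
sed -i 's/(.035,.0615))/(.035,.0590))/; s/rate=.012,contact_N=1.5/rate=.005,contact_N=1.0/' mv.py
python3 - <<'E'
from mv import *
import cv2
lid(2)
cv2.imwrite("pics/i.png",cv2.convertScaleAbs(capture("wrist")["image"],alpha=1.5))
E
```

```text
2 hit True z 0.0573 F [0.24 0.76 4.69] t 11.2583
```

View pics/i.png

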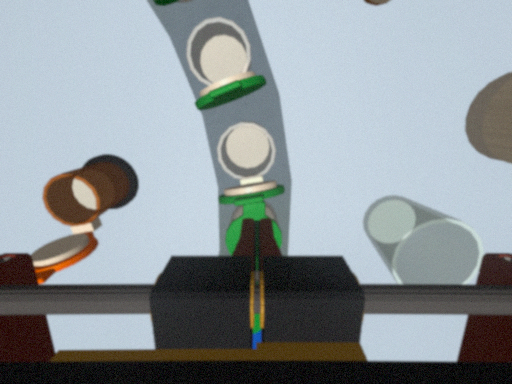

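Lid 2 is shut too, and the next lid shows at the same place in the wrist view (about pixel 250, 190), so the rack has not shifted.

```bash
python3 - <<'E'
from mv import *
import cv2
lid(3);lid(4);lid(5)
p=current_position();servo_line(p+[0,0,.12],rate=.12)
move_ptp([.25,.45,.25],current_orientation())
d={n:capture(n) for n in("scene","top")}
print(current_clock())
import pickle;pickle.dump(d,open("e.pkl","wb"))
cv2.imwrite("pics/k.png",cv2.resize(cv2.convertScaleAbs(d["scene"]["image"][90:300,150:400],alpha=1.5),None,fx=2.8,fy=2.8))
cv2.imwrite("pics/kt.png",cv2.resize(cv2.convertScaleAbs(d["top"]["image"][60:310,100:360],alpha=1.5),None,fx=2.3,fy=2.3))
from h import *
old=pickle.load(open("a.pkl","rb"))["top"]
P,ok=cloud(d["top"]);Z=P[...,2]-.0015
v=P[...,:2]-CC;r=np.hypot(v[...,0],v[...,1]);a=np.arctan2(v[...,1],v[...,0])
m=ok&(abs(r-.3)<.03)&(abs(a)<.7)
b=m&(Z>.026)&(Z<.034);print("ends",np.percentile(a[b],[0,1,99,100]).round(3))
for i in range(5):
    a0=YAW+(i-2)*.187
    k=m&(Z>.045)&(abs((a-a0)*.3)<.035);s=(a[k]-a0)*.3
    A=np.polyfit(s,Z[k],1);print(i+1,"zmax",Z[k].max().round(4),"slope",A[0].round(3),"mid",A[1].round(4),k.sum())
Po,oo=cloud(old)
bd=m&(Z>.018)&(Z<.026);print("r band",np.percentile(r[bd],[2,98]).round(4))
E
```

```text
3 hit True z 0.0573 F [-0.21  0.24  5.13] t 14.275
4 hit True z 0.0573 F [-0.18  0.17  4.43] t 17.2417
5 hit True z 0.0573 F [0.06 0.86 4.44] t 20.2083
22.9167
ends [-0.523 -0.519  0.629  0.634]
1 zmax 0.0608 slope -0.007 mid 0.0561 446
2 zmax 0.0606 slope 0.006 mid 0.056 460
3 zmax 0.0608 slope -0.021 mid 0.0561 465
4 zmax 0.0607 slope 0.001 mid 0.0557 480
5 zmax 0.06 slope 0.041 mid 0.0559 475
r band [0.2736 0.3267]
```

View pics/k.png

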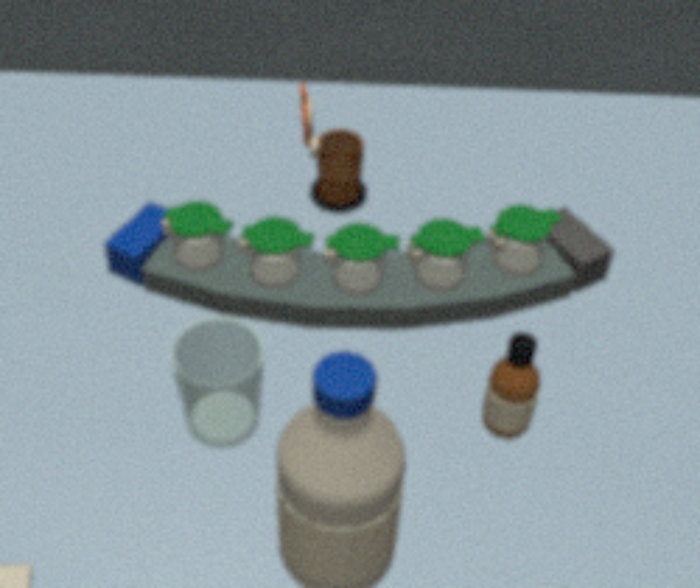

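View pics/kt.png

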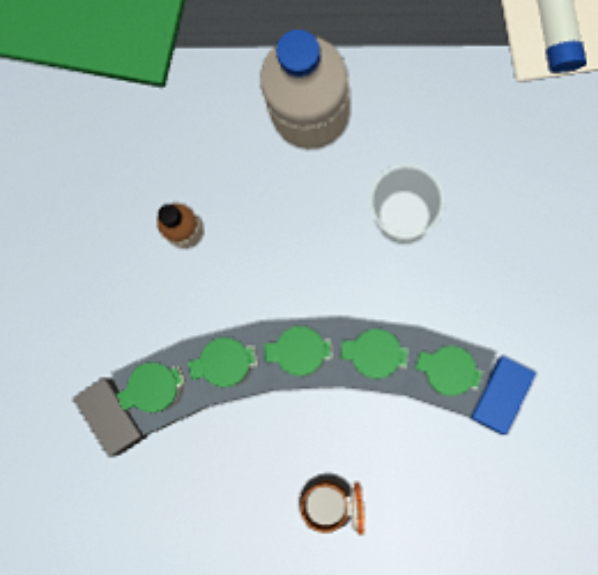

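```bash
python3 - <<'E'
import pickle
from h import *
CC=np.array([.2519,.052])
for n,zb in(("top",.0015),("scene",0)):
    c=pickle.load(open("e.pkl","rb"))[n];P,ok=cloud(c);Z=P[...,2]-zb;I=c["image"].astype(int)
    g=(ok&(I[...,1]-I[...,2]>30)&(I[...,1]-I[...,0]>20)).astype(np.uint8);g=cv2.erode(g,np.ones((3,3)))>0
    v=P[...,:2]-CC;r=np.hypot(v[...,0],v[...,1]);a=np.arctan2(v[...,1],v[...,0])
    for i in range(5):
        s=(a-.054-(i-2)*.187)*.3;k=g&(abs(s)<.027)&(abs(r-.3)<.022)&(Z>.04)
        print(n,i+1,k.sum(),"slope",np.polyfit(s[k],Z[k],1)[0].round(3),"z",np.median(Z[k]).round(4))
a=pickle.load(open("a.pkl","rb"));e=pickle.load(open("e.pkl","rb"))
D=cv2.absdiff(a["top"]["image"],e["top"]["image"]).max(2)
for nm,(x0,x1,y0,y1) in dict(spare=(220,270,255,300),beaker=(255,300,125,170),dropper=(160,195,140,175),reagent=(205,260,65,130)).items(): print(nm,(D[y0:y1,x0:x1]>40).sum())
E
```

```text
top 1 323 slope -0.002 z 0.0562
top 2 322 slope 0.01 z 0.0562
top 3 314 slope -0.0 z 0.0564
top 4 316 slope -0.007 z 0.0561
top 5 319 slope 0.015 z 0.0562
scene 1 125 slope 0.004 z 0.0562
scene 2 142 slope -0.004 z 0.0563
scene 3 136 slope 0.006 z 0.0563
scene 4 149 slope -0.014 z 0.0563
scene 5 139 slope 0.008 z 0.0564
spare 0
beaker 0
dropper 0
reagent 0
```

```bash
python3 -c "
from bench import *
close_job()"
```

```text
the job is handed in; nothing more can be done
```

All five green lids are shut and lying flat, closed one after another from the blue end to the grey end, and the job is handed in. I ran the closed fingertips along the arc in a gentle wave. Each lid was tipped over from near its top, then pressed lightly until contact.

- **Lids:** every press made contact at 57.3 mm, against the 57 mm expected. The depth images put all five lid faces at about 56 mm, with slopes within about 0.015 rad of flat in both cameras. A rough first check gave lid 5 a slope of 0.041. Measuring only the green lid pixels brought it down to 0.015 or less, so I take the first figure to be stray points.
- **Contact force:** the presses peaked at about 4–5 N, although I had set the stop at 1–1.5 N. The fourth and fifth lids had the lowest peaks, about 4.4 N.
- **Rack:** the end blocks and band edges measure the same as before, so it did not move.
- **Other items:** the amber pot with its orange lid still open, the beaker, the dropper and the reagent bottle show no change between the before and after top pictures.
- **Time:** the last check was at about 23 s of the 42 s limit, with the arm clear of everything.

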